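# Clamp the white carton in the hand-wound carton clamp

### The job

Get the small white carton clamped in the hand-wound clamp for labelling. Take out the dropper bottle that was left standing in the clamp and stand it upright on the desk or one of its thin mats, lay the white carton flat on the clamp's bed, lengthwise between the sprung pad and the fixed fence, and wind the handwheel by its crank handle until the pad holds the carton against the fence with its spring pressed in about half its travel, never bottoming it out. Keep the bottle upright and leave the other things where they stand.

Things in the scene. Friction and masses are not known exactly. Their poses are not given: they have to be found in the camera images.
- clamp: hand-wound carton clamp, fixed to the desk: aluminium bed 46 wide (x) x 238 long (y) x 14 high mm, grey fence block at the +y end, grey gearbox (46 x 50) under a black handwheel at the -y end. Origin on the desk top under the bed's middle; its +y points from wheel to fence, z up. Fence face at y = +105 mm. Wheel axis vertical at x = 0, y = -82; rim radius 52, z = 50 to 58 mm
- fence: the fixed fence block of the clamp (part of it), 60 wide x 14 thick x 44 high mm; origin on the desk top under the middle of its face, which looks to the clamp's -y
- jaw (a joint): slide of the jaw along the clamp's +y, m; 0 = fully open (pad face 112 mm from the fence face), up to 0.085; larger = closer to the fence. Geared to the wheel: jaw = 0.009 m per rad of wheel. The jaw block is 44 wide, top at z = 44 mm
- wheel (a joint): angle of the handwheel, rad, 0 to 9.4; grows clockwise as seen from above, which closes the clamp. Stiff enough (0.12 N m) to stay where it is left, against the pad's spring too
- pad (a joint): how far the sprung pad is pressed into the jaw, m: 0 = free, 0.016 = bottomed. Spring 1.2 N preload, then 0.3 N per mm; it pushes a loose carton along the bed before it gives
- pad_face (a point): centre of the black rubber pad face on the jaw (42 wide x 26 high mm), looking to the clamp's +y
- handle_mid (a point): middle of the upright crank handle on the wheel: a black round grip, 20 mm in diameter, 34 mm high (17 mm above and below this point, which is 76 mm above the desk), 45 mm from the wheel axis; it spins freely on its own pin. The wheel's rim top is 18 mm below this point
- white_pack: small white closed carton, 56 (x) x 85 (y) x 29 (z) mm, 0.06 to 0.14 kg, lying flat on a 3 mm thick mat on the desk; origin at the centre of its underside, its y is its length. To the left or the right of the clamp
- bottle: small brown dropper bottle with black rubber top, 33 mm in diameter, 102 high (wide up to 60), 0.07 kg, standing on the clamp's bed near the fence; origin at the centre of its foot, z up its axis. Not free: hot plate at world x > 0.50, y > 0.28; cup sealer, 0.5 m tall, at x > 0.57, y < -0.17 (keep the wrist off it); label printer at x > 0.72; small clutter at x < 0.38 and at y > 0.42
- brown_pack: bystander: larger brown carton, 66 (x) x 105 (y) x 35 (z) mm, lying flat on the 3 mm mat at the other side of the clamp; origin at the centre of its underside
- cups: bystander: stack of white paper cups, 92 mm in diameter, 123 high, behind the clamp; origin at the centre of its foot
- phone: bystander: black keypad terminal, 120 (x) x 64 (y) x 24 mm, lying in front of the wheel end of the clamp; origin at the centre of its underside
Not all that is in view belongs to the job. Of the things like the bottle, leave any that is blue or yellow; of the rest the smaller one is meant.

How it is judged:
By the outcome, as a careful person would: the job done as asked, in the order asked, and still so for the second after the job is handed in, with the robot touching nothing.
It also fails if it takes over 72 s, if anything falls off the work surface, if the arm or the gripper's body presses on something with over 40 N, if the wrist force passes 120 N, or if a joint passes its speed limit or range.

### The arm

A 7-joint arm with a two-finger parallel gripper is mounted at the origin on a cart in front of the work surface, level with it; the furniture and walls round the work are solid. World frame = base frame: x ahead of the robot, y to its left, z up, the work surface at z = 0. Lengths are in m, angles in rad, forces in N, time in s.
With the tool pointing down it reaches from about 0.35 to 0.9 m from the base axis. Payload 19.9 kg.
Tool frame: the origin (TCP) lies midway between the tips of the shut fingers; the grasp point (between the pads) lies 19 mm behind it; z points along the fingers, y is the line along which they close (so a half turn about z gives the same grasp; the last joint's range is limited). The gripper opens to 94 mm and grips with 3 to 60 N. Pads are 16 mm wide; open, the fingers measure 119 mm over their backs; the gripper's body (75 mm by 177 mm) begins 78 mm behind the grasp point.
Start: joints at [-1.294, 0.417, -0.01, 1.614, 0.005, 1.111, -0.053], TCP at [0.196, 0.593, 0.205] pointing down, gripper open.
Joint ranges: [-2.81, 2.81], [-0.39, 2.02], [-1.27, 1.25], [0.06, 2.57], [-1.19, 4.33], [0.19, 2], [-2.82, 2.82]. Speed limits (rad/s): [1.89, 1.89, 2.39, 2.39, 3.01, 3.01, 3.01].

### API

Orientations are given as a 3x3 rotation matrix whose columns are the frame's x, y, z axes.
In Python, from cell import state, snapshot, job_done gives the robot as it stands.
- The arm moves only by the shell command python3 -m creep 'ROWS'. ROWS is JSON, one flat list of numbers, 5 for each row, row after row: the finger opening in m, from 0 to 0.094, then the shift along the world's x, y, z in m, then the turn about the world's z in degrees. In form: [gripper, x, y, z, spin, gripper, x, y, z, spin, ...]. A call has 1 to 5 rows; each row is the pose to reach, as a shift and turn from the pose commanded when the call began; what a row does not reach only later rows make up. A row lasts 1/10 s, in which the tool goes at most 50 mm and 8.59 degrees, less where a joint would pass 70% of its speed; a pose out of reach is approached as far as the arm can. A call with a gripper value outside its range is refused whole. The fingers move at their own pace and stop on an object; the grip force is fixed at half the most. Time passes only in rows, so rows that repeat a pose let the fingers close. It gives the time, the measured TCP pose, the force, the opening and the grip force at its end, in the units of the state.
- state(): the state, without advancing time (a new reading comes with each control period).
- snapshot(name): name is "scene" or "top" or "wrist"; returns a dict with "color" (400x640x3 uint8, red, green, blue), "fx", "fy", "cx", "cy" (pixels), "D" ([k1, k2, p1, p2, k3] as OpenCV has them; the pictures are not rectified), "world_to_cam" (4x4, takes a point from world to camera coordinates); the wrist camera has in their place "hand_eye" (4x4, takes a point from camera to tool coordinates, whose origin is the TCP and whose axes are the flange's). Camera axes: x right, y up, looking along -z (the intrinsics and any distortion apply to the point x, -y, -z); pixel columns grow to the right and rows downward; lengths in m; the calibration is good to about 2 mm. A picture is of the moment at which its call begins: read the wrist's pose just before it. There is no depth.
- job_done(): hands the job in; it is judged then, once.
The state is a dict: "time_s": time; "joints": joint angles; "joint_velocities": joint speeds; "tau": joint torques, N m; "position": TCP position; "tool_rot": TCP orientation; "ft_force": force on the tool from outside, world axes, zero at the start; "moment": the same for the moment, N m; "gripper_width": finger opening in m; "gripper_force": force on a finger pad.
Only numpy, scipy, OpenCV 4.12 (cv2) and the standard library are available. Lean on these libraries where they do the work, as an engineer would, in place of code of your own. Each camera call takes 0.05 s, during which the arm holds its last target. There are 200 camera calls.

## Working session

There is one attempt and no reset: what is moved stays moved. The work goes in short steps, Python scripts to look and compute and a shell command to move; the robot and the scene stay as the last step left them, time stands still between calls to the robot, and variables do not carry over. Pictures are saved under pics/ and viewed, at most 10 in all, crops included, and the job is handed in when it is done.

```bash
ls; mkdir -p pics
python3 - <<'E'
from cell import state,snapshot
import cv2,numpy as np
s=state();print(s['time_s'],s['position'],np.round(s['tool_rot'],3).tolist())
for n in('scene','top'):
    d=snapshot(n);cv2.imwrite(f'pics/{n}.png',d['color'][:,:,::-1])
    print(n,{k:np.round(v,4).tolist() for k,v in d.items() if k!='color'})
E
```

```text
pics
0.0 [0.19578052 0.59312209 0.20482014] [[-0.95, 0.313, -0.0], [0.313, 0.95, -0.001], [-0.0, -0.001, -1.0]]
scene {'fx': 452.8013, 'fy': 452.8013, 'cx': 319.3744, 'cy': 201.3037, 'D': [-0.0767, 0.0, 0.0, 0.0, 0.0], 'world_to_cam': [[-0.6334, -0.7736, -0.0181, 0.3306], [0.3266, -0.2884, 0.9001, -0.2461], [-0.7016, 0.5642, 0.4353, -1.0944], [0.0, 0.0, 0.0, 1.0]]}
top {'fx': 504.891, 'fy': 504.891, 'cx': 312.173, 'cy': 197.155, 'D': [-0.1628, 0.0, 0.0, 0.0, 0.0], 'world_to_cam': [[0.0891, -0.996, -0.005, -0.0116], [0.9759, 0.0863, 0.2005, -0.5172], [-0.1992, -0.0227, 0.9797, -1.2157], [0.0, 0.0, 0.0, 1.0]]}
```

View pics/scene.png

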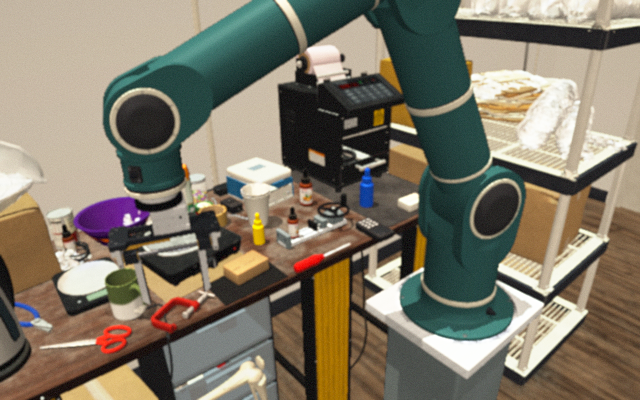

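View pics/top.png

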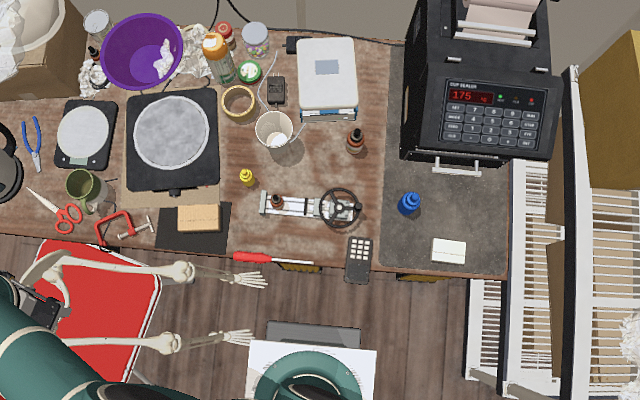

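Top view: candidates for the bottle are brown at (277,201) in the clamp, larger brown at (356,140), yellow (247,176) and blue (409,203). I choose the small brown one in the clamp. The white carton is at (449,249), the brown carton at (199,218), and the wheel at (340,208). Next, a close crop of both views.

```bash
python3 - <<'E'
import cv2,numpy as np
t=cv2.imread('pics/top.png')[165:275,230:480];s=cv2.imread('pics/scene.png')[160:260,230:440]
a=cv2.resize(t,None,fx=3.2,fy=3.2,interpolation=cv2.INTER_CUBIC)[:, :800]
cv2.imwrite('pics/c1.png',a)
cv2.imwrite('pics/c2.png',cv2.resize(s,None,fx=3.8,fy=3.8,interpolation=cv2.INTER_CUBIC))
E
cat > h.py <<'E'
import numpy as np,cv2
from cell import state,snapshot
def cam(name):
    if name=='wrist': s=state()
    d=snapshot(name)
    if name=='wrist':
        T=np.eye(4);T[:3,:3]=s['tool_rot'];T[:3,3]=s['position']
        d['world_to_cam']=np.linalg.inv(T@np.array(d['hand_eye']))
    return d
def KD(d): return np.array([[d['fx'],0,d['cx']],[0,d['fy'],d['cy']],[0,0,1.]]),np.array(d['D'],float)
def ray(d,uv):
    K,D=KD(d);p=cv2.undistortPoints(np.array([[uv]],float),K,D)[0,0]
    W=np.array(d['world_to_cam']);v=W[:3,:3].T@np.array([p[0],-p[1],-1.]);o=-W[:3,:3].T@W[:3,3]
    return o,v/np.linalg.norm(v)
def atz(d,uv,z):
    o,v=ray(d,uv);return o+v*(z-o[2])/v[2]
def tri(*pairs):
    A=np.zeros((3,3));b=np.zeros(3);R=[ray(*p) for p in pairs]
    for o,v in R: P=np.eye(3)-np.outer(v,v);A+=P;b+=P@o
    x=np.linalg.solve(A,b);return x,max(np.linalg.norm(np.cross(x-o,v)) for o,v in R)
def proj(d,X):
    K,D=KD(d);W=np.array(d['world_to_cam']);c=(W[:3,:3]@np.atleast_2d(X).T).T+W[:3,3]
    c=c*[1,-1,-1];return cv2.projectPoints(c,np.zeros(3),np.zeros(3),K,D)[0][:,0]
E
```

```text
(no output)
```

View pics/c1.png

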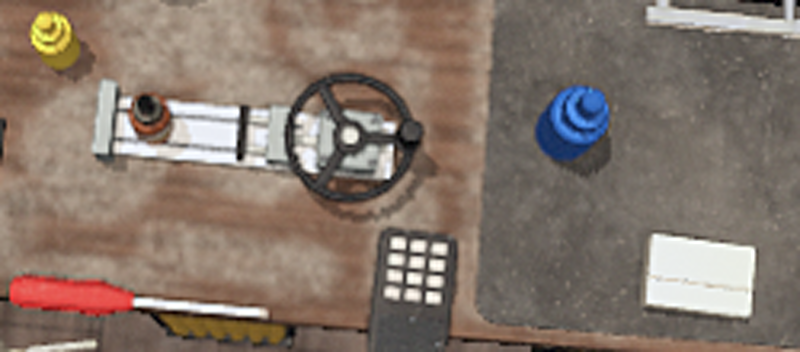

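View pics/c2.png

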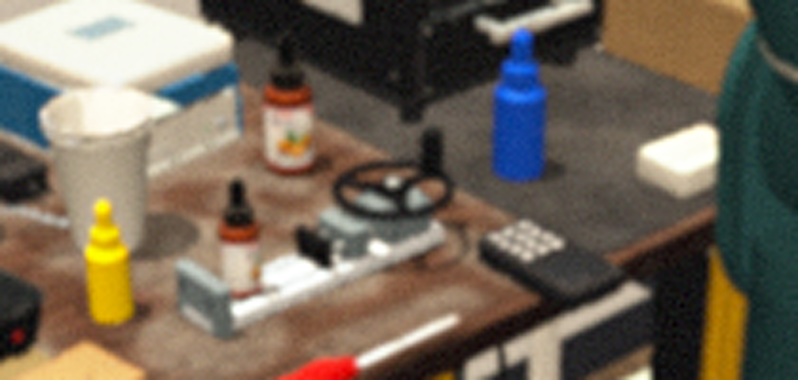

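Run:
```python
from h import *
t=cam('top');s=cam('scene')
T=lambda x,y:(t,(x/3.2+230-.35,y/3.2+165-.35));S=lambda x,y:(s,(x/3.8+230-.4,y/3.8+160-.4))
p=lambda n,*a:print(n,*[np.round(q,4) for q in a])
p('bottle top',*tri(T(150,99),S(237,183)));
p('bottle at .115',atz(*T(150,99),.115))
p('handle top',*tri(T(410,130),S(431,131))); p('handle z.093',atz(*T(410,130),.093))
p('hub',*tri(T(349,134),S(393,184)));p('hub z.058',atz(*T(349,134),.058))
for c in[(98,81),(116,81),(114,160),(95,158)]:p('fence z.044',atz(*T(*c),.044))
p('fence tri',*tri(T(95,159),S(180,263)));
for c in[(650,235),(755,247),(750,318),(645,306)]:p('carton z.032',atz(*T(*c),.032))
p('carton tri',*tri(T(645,306),S(716,127)), *tri(T(650,235),S(640,153)))
for c in[(240,105),(248,105),(239,160),(247,161)]:p('pad z.04',atz(*T(*c),.04))
for c in[(116,95),(113,158),(395,180),(118,152)]:p('bed z.014',atz(*T(*c),.014))
for c in[(384,231),(456,236)]:p('phone z.024',atz(*T(*c),.024))
p('blue', atz(*T(590,100),.1)); p('yellow',atz(*T(50,28),.1)); p('mat left edge',atz(*T(490,200),.003),atz(*T(480,310),.003))
```

```text
bottle top [0.5011 0.1186 0.1085] 0.0001
bottle at .115 [0.4998 0.118  0.115 ]
handle top [ 0.4972 -0.0789  0.0935] 0.0005
handle z.093 [ 0.4977 -0.0786  0.093 ]
hub [ 0.4962 -0.0347  0.0588] 0.0012
hub z.058 [ 0.4971 -0.0339  0.058 ]
fence z.044 [0.5249 0.1675 0.044 ]
fence z.044 [0.5261 0.1532 0.044 ]
fence z.044 [0.4628 0.148  0.044 ]
fence z.044 [0.463  0.1631 0.044 ]
fence tri [0.4702 0.1744 0.0681] 0.0183
carton z.032 [ 0.4418 -0.2792  0.032 ]
carton z.032 [ 0.4391 -0.3646  0.032 ]
carton z.032 [ 0.3824 -0.3628  0.032 ]
carton z.032 [ 0.3853 -0.278   0.032 ]
carton tri [ 0.37   -0.276   0.0809] 0.0138 [ 0.441  -0.281   0.0289] 0.0017
pad z.04 [0.5162 0.0535 0.04  ]
pad z.04 [0.5168 0.0472 0.04  ]
pad z.04 [0.4722 0.0502 0.04  ]
pad z.04 [0.4719 0.0438 0.04  ]
bed z.014 [0.5209 0.1555 0.014 ]
bed z.014 [0.4691 0.1524 0.014 ]
bed z.014 [ 0.4713 -0.075   0.014 ]
bed z.014 [0.4743 0.1489 0.014 ]
phone z.024 [ 0.4282 -0.0688  0.024 ]
phone z.024 [ 0.4291 -0.126   0.024 ]
blue [ 0.5314 -0.2131  0.1   ]
yellow [0.5512 0.2016 0.1   ]
mat left edge [ 0.4634 -0.1537  0.003 ] [ 0.3741 -0.1515  0.003 ]
```

```bash
python3 -m creep '[0.094,0.02,-0.03,0.03,-8, 0.094,0.04,-0.06,0.06,-16, 0.094,0.07,-0.1,0.08,-24, 0.094,0.09,-0.14,0.1,-32, 0.094,0.11,-0.18,0.1,-40]'; python3 -m creep '[0.094,0.03,-0.04,0,-8, 0.094,0.05,-0.08,0,-16, 0.094,0.07,-0.12,0,-24, 0.094,0.1,-0.16,0,-32, 0.094,0.12,-0.2,0,-32]'; python3 -m creep '[0.094,0.02,-0.04,0,0, 0.094,0.04,-0.08,0,0, 0.094,0.05,-0.11,0,0,  0.094,0.05,-0.13,0,0, 0.094,0.05,-0.13,0,0]'
python3 - <<'E'
from h import *
s=state();print(s['time_s'],s['position'],np.round(s['tool_rot'],3).tolist(),np.round(s['joints'],2))
d=cam('wrist');cv2.imwrite('pics/w1.png',d['color'][:,:,::-1]);import pickle;pickle.dump(d,open('w1.pkl','wb'))
E
```

```text
time_s: 0.7
position: [0.307, 0.4125, 0.3076]
tool_rot: [[-0.521, 0.854, 0.001], [0.854, 0.521, 0.003], [0.002, 0.003, -1.0]]
ft_force: [1.6, 1.1, -0.4]
gripper_width: 0.0941
gripper_force: 0.0
time_s: 1.2
position: [0.427, 0.2115, 0.3056]
tool_rot: [[0.011, 1.0, 0.0], [1.0, -0.011, 0.0], [0.0, 0.0, -1.0]]
ft_force: [0.4, 0.2, 0.2]
gripper_width: 0.094
gripper_force: 0.0
time_s: 1.7
position: [0.4761, 0.0807, 0.3055]
tool_rot: [[0.009, 1.0, 0.0], [1.0, -0.009, -0.0], [-0.0, 0.0, -1.0]]
ft_force: [-0.2, -0.6, -0.3]
gripper_width: 0.094
gripper_force: 0.0
1.7 [0.4760621  0.08070428 0.3055182 ] [[0.009, 1.0, 0.0], [1.0, -0.009, -0.0], [-0.0, 0.0, -1.0]] [-0.75  0.07  0.55  1.84 -0.04  1.24 -0.2 ]
```

View pics/w1.png

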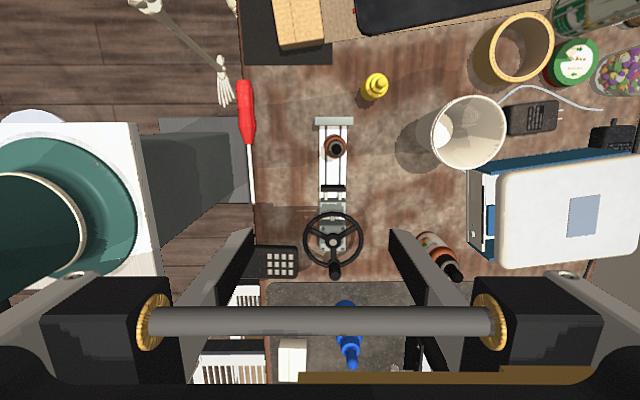

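Wrist view: clamp with fence at (334,120), small brown bottle at (335,148), wheel hub (335,243), handle (335,271), carton (292,360) below. Crop for precise pixels.

Run:
```python
import cv2
a=cv2.imread('pics/w1.png')[108:290,225:385]
b=cv2.resize(a,None,fx=3.2,fy=3.2,interpolation=cv2.INTER_CUBIC)
cv2.imwrite('pics/c3.png',b)
```

```text
(no output)
```

View pics/c3.png

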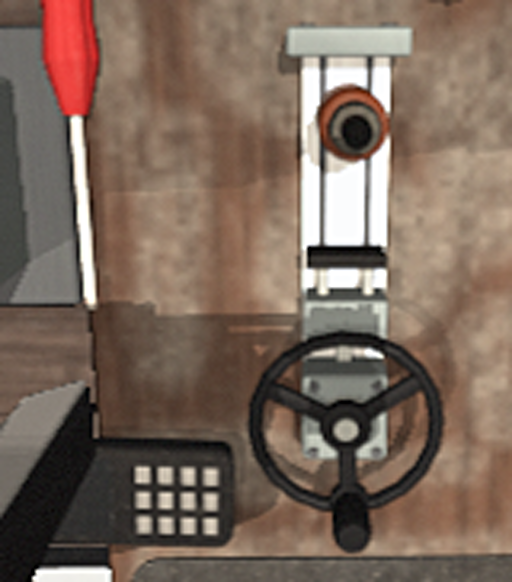

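Run:
```python
from h import *
import pickle
w=pickle.load(open('w1.pkl','rb'));t=cam('top');s=cam('scene')
W=lambda x,y:(w,(x/3.2+225-.35,y/3.2+108-.35))
T=lambda x,y:(t,(x/3.2+230-.35,y/3.2+165-.35));S=lambda x,y:(s,(x/3.8+230-.4,y/3.8+160-.4))
p=lambda n,*a:print(n,*[np.round(q,4) for q in a])
p('cam',ray(w,(320,200))[0])
for c in[(286,55),(411,53)]:p('fence face .044',atz(*W(*c),.044))
for c in[(307,246),(386,246)]:p('pad .041',atz(*W(*c),.041))
for c in[(302,60),(392,60),(302,290),(390,290)]:p('bed .014',atz(*W(*c),.014))
p('hub .06',atz(*W(345,429),.06));p('rim c .058',(atz(*W(250,421),.058)+atz(*W(442,421),.058))/2,(atz(*W(346,332),.058)+atz(*W(346,511),.058))/2)
p('handle top .093',atz(*W(352,538),.093))
p('bottle W+T',*tri(W(357,132),T(150,99)));p('W+S',*tri(W(357,132),S(237,183)));p('bottle body edge z.07',atz(*W(320,121),.06),atz(*W(388,121),.06))
for c in[(280,339),(307,339),(305,383),(278,383)]:p('carton .032',atz(w,c,.032))
p('hub WT',*tri(W(345,429),T(349,134)));p('handle WT',*tri(W(352,538),T(410,130)))
```

```text
cam [0.4769 0.1612 0.4833]
fence face .044 [0.4664 0.1536 0.044 ]
fence face .044 [0.5261 0.154  0.044 ]
pad .041 [0.4756 0.0593 0.041 ]
pad .041 [0.516  0.0589 0.041 ]
bed .014 [0.4738 0.1505 0.014 ]
bed .014 [0.5198 0.1501 0.014 ]
bed .014 [0.4726 0.0283 0.014 ]
bed .014 [0.5209 0.0279 0.014 ]
hub .06 [ 0.4946 -0.0338  0.06  ]
rim c .058 [ 0.4951 -0.0302  0.058 ] [ 0.4951 -0.032   0.058 ]
handle top .093 [ 0.4968 -0.0775  0.093 ]
bottle W+T [0.4999 0.121  0.1022] 0.003
W+S [0.4965 0.123  0.1116] 0.0009
bottle body edge z.07 [0.4823 0.1238 0.06  ] [0.5142 0.1235 0.06  ]
carton .032 [ 0.3928 -0.2547  0.032 ]
carton .032 [ 0.4461 -0.2552  0.032 ]
carton .032 [ 0.4395 -0.366   0.032 ]
carton .032 [ 0.3833 -0.3654  0.032 ]
hub WT [ 0.4954 -0.0334  0.0618] 0.001
handle WT [ 0.4974 -0.0785  0.0917] 0.0005
```

```bash
python3 -m creep '[0.094,0.022,0.041,-0.02,0.5, 0.094,0.022,0.041,-0.07,0.5, 0.094,0.022,0.041,-0.12,0.5, 0.094,0.022,0.041,-0.15,0.5, 0.094,0.022,0.041,-0.15,0.5]'; python3 -m creep '[0.094,0,0,-0.04,0, 0.094,0,0,-0.075,0, 0.094,0,0,-0.1,0, 0.094,0,0,-0.11,0, 0.094,0,0,-0.11,0]'
python3 - <<'E'
from h import *
s=state();d=cam('wrist');cv2.imwrite('pics/w2.png',d['color'][:,:,::-1])
E
```

```text
time_s: 2.35
position: [0.4956, 0.1249, 0.1521]
tool_rot: [[-0.006, 1.0, -0.006], [1.0, 0.006, -0.003], [-0.003, -0.006, -1.0]]
ft_force: [0.0, 0.2, 0.3]
gripper_width: 0.0941
gripper_force: 0.0
time_s: 2.85
position: [0.4982, 0.125, 0.0459]
tool_rot: [[-0.005, 1.0, -0.0], [1.0, 0.005, 0.0], [0.0, -0.0, -1.0]]
ft_force: [-0.1, -0.0, 1.1]
gripper_width: 0.094
gripper_force: 0.0
```

View pics/w2.png

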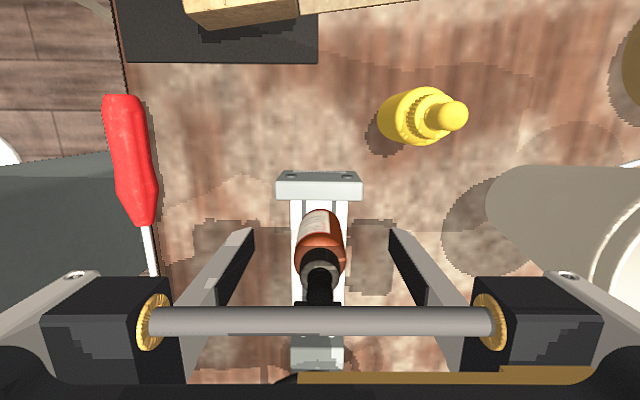

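The bottle stands between the fingers, at (320,245). Close, lift, and check.

```bash
python3 -m creep '[0.094,0,-0.002,0,0, 0.06,0,-0.002,0,0, 0.03,0,-0.002,0,0, 0.03,0,-0.002,0,0, 0.03,0,-0.002,0,0]'; python3 -m creep '[0.03,0,0,0,0, 0.03,0,0,0,0, 0.03,0,0,0,0, 0.03,0,0,0.005,0, 0.03,0,0,0.015,0]'
```

```text
time_s: 3.4
position: [0.498, 0.1226, 0.0456]
tool_rot: [[-0.004, 1.0, 0.0], [1.0, 0.004, 0.0], [0.0, 0.0, -1.0]]
ft_force: [-0.0, 0.6, -0.2]
gripper_width: 0.0654
gripper_force: 0.0
time_s: 3.9
position: [0.4975, 0.1223, 0.0605]
tool_rot: [[-0.004, 1.0, -0.001], [1.0, 0.004, -0.001], [-0.001, -0.001, -1.0]]
ft_force: [-0.5, 0.2, -0.8]
gripper_width: 0.0316
gripper_force: 30.0
```

```bash
python3 -m creep '[0.03,0,0,0.02,0, 0.03,0,0,0.05,0, 0.03,0,0,0.09,0, 0.03,-0.01,-0.02,0.12,0, 0.03,-0.02,-0.05,0.13,0]'; python3 -m creep '[0.03,-0.01,-0.04,0,0, 0.03,-0.02,-0.08,0,0, 0.03,-0.03,-0.12,0,0, 0.03,-0.04,-0.16,0,0, 0.03,-0.05,-0.2,0,0]';python3 -m creep '[0.03,-0.005,-0.035,0,0, 0.03,-0.008,-0.06,0,0, 0.03,-0.008,-0.072,-0.02,0, 0.03,-0.008,-0.072,-0.05,0, 0.03,-0.008,-0.072,-0.08,0]'
python3 -m creep '[0.03,0,0,-0.03,0, 0.03,0,0,-0.045,0, 0.03,0,0,-0.055,0, 0.03,0,0,-0.06,0, 0.03,0,0,-0.06,0]'
python3 - <<'E'
from h import *
s=state();print(s['ft_force'],s['position']);d=cam('wrist');cv2.imwrite('pics/w3.png',d['color'][:,:,::-1])
E
```

```text
time_s: 4.4
position: [0.4788, 0.073, 0.1938]
tool_rot: [[-0.006, 1.0, 0.004], [1.0, 0.006, 0.002], [0.002, 0.004, -1.0]]
ft_force: [-0.3, -1.4, -2.0]
gripper_width: 0.0315
gripper_force: 30.0
time_s: 4.9
position: [0.4272, -0.129, 0.1913]
tool_rot: [[-0.004, 1.0, 0.001], [1.0, 0.004, 0.001], [0.001, 0.001, -1.0]]
ft_force: [2.1, -0.1, -0.7]
gripper_width: 0.0319
gripper_force: 30.0
time_s: 5.4
position: [0.42, -0.2, 0.1103]
tool_rot: [[-0.003, 1.0, 0.001], [1.0, 0.003, -0.0], [-0.0, 0.001, -1.0]]
ft_force: [1.8, 0.2, -0.6]
gripper_width: 0.0317
gripper_force: 30.0
time_s: 5.9
position: [0.42, -0.1996, 0.0507]
tool_rot: [[-0.004, 1.0, 0.0], [1.0, 0.004, 0.0], [0.0, 0.0, -1.0]]
ft_force: [-0.6, 0.7, -1.6]
gripper_width: 0.0313
gripper_force: 30.0
[-0.62087427  0.67197015 -1.62820226] [ 0.42004089 -0.19956306  0.05070257]
```

View pics/w3.png

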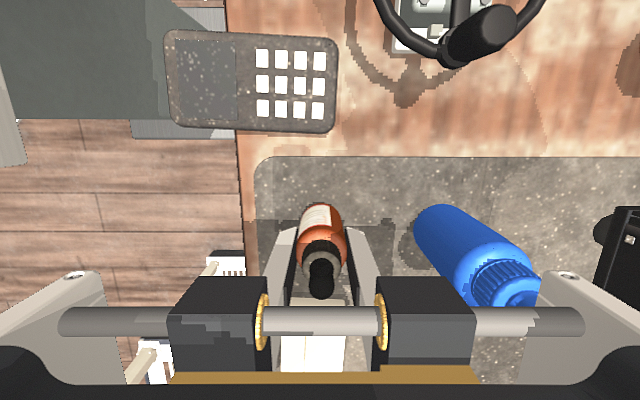

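The bottle hangs upright over the grey mat at (320,240), clear of blue (475,250) and the phone. Lower with small steps.

```bash
python3 -m creep '[0.03,0,0,-0.004,0, 0.03,0,0,-0.007,0, 0.03,0,0,-0.009,0, 0.03,0,0,-0.011,0, 0.03,0,0,-0.011,0]'|egrep 'pos|force'; python3 -m creep '[0.03,0,0,-0.001,0, 0.03,0,0,-0.001,0]'|egrep 'pos|ft'; python3 -m creep '[0.03,0,0,-0.001,0, 0.03,0,0,-0.001,0]'|egrep 'pos|ft'
```

```text
position: [0.4201, -0.1997, 0.0397]
ft_force: [-1.4, 1.4, 5.3]
gripper_force: 30.0
position: [0.4204, -0.1999, 0.0393]
ft_force: [-5.8, 2.2, 26.5]
position: [0.4203, -0.2, 0.0385]
ft_force: [-8.2, 1.6, 34.0]
```

```bash
python3 -m creep '[0.03,0,0,0.001,0, 0.03,0,0,0.002,0, 0.03,0,0,0.002,0]'|egrep 'pos|ft'; python3 -m creep '[0.06,0,0,0,0, 0.06,0,0,0,0, 0.06,0,0,0,0, 0.06,0,0,0.02,0, 0.06,0,0,0.05,0]'|egrep 'pos|wid';python3 -m creep '[0.06,0,0,0.05,0, 0.07,0,0,0.1,0, 0.08,-0.01,-0.02,0.11,0, 0.094,-0.01,-0.05,0.11,0, 0.094,-0.01,-0.05,0.11,0]'
python3 - <<'E'
from h import *
import pickle
d=cam('wrist');cv2.imwrite('pics/w4.png',d['color'][:,:,::-1]);pickle.dump(d,open('w4.pkl','wb'))
E
```

```text
position: [0.4199, -0.1995, 0.0394]
ft_force: [0.2, -0.2, -0.2]
position: [0.4189, -0.1994, 0.089]
gripper_width: 0.0597
time_s: 8.15
position: [0.4096, -0.2522, 0.2002]
tool_rot: [[-0.001, 1.0, 0.002], [1.0, 0.001, -0.001], [-0.001, 0.002, -1.0]]
ft_force: [-0.7, 0.2, -0.1]
gripper_width: 0.0885
gripper_force: 0.0
```

View pics/w4.png

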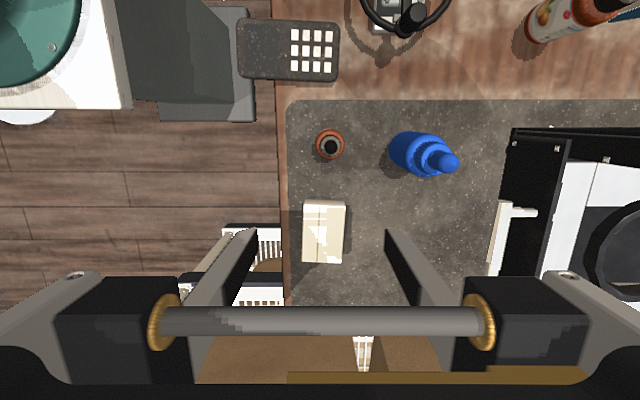

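Bottle stands upright at (330,143); carton corners at about (305,200), (346,201), (341,265), (301,262).

Run:
```python
from h import *
import pickle
w=pickle.load(open('w4.pkl','rb'));t=cam('top')
g=cv2.cvtColor(w['color'],cv2.COLOR_RGB2GRAY);m=(g[185:285,290:375]>165).astype('uint8')
n,l,st,ce=cv2.connectedComponentsWithStats(m);i=1+st[1:,4].argmax();ys,xs=np.where(l==i)
r=cv2.minAreaRect(np.c_[xs+290,ys+185].astype('float32'));box=cv2.boxPoints(r);print(st[i],box.tolist())
for c in box:print(np.round(atz(w,c,.032),4))
C=[(305,200),(346,201),(341,265),(301,262)]
P=[atz(w,c,.032) for c in C];print(np.round(P,4).tolist(),np.mean(P,0))
# height check: far-right/left top corners seen in the top view
print(tri((w,(305,200)),(t,(645/3.2+229.65,306/3.2+164.65))),tri((w,(346,201)),(t,(650/3.2+229.65,235/3.2+164.65))))
```

```text
[  12   17   44   62 2459] [[300.89727783203125, 261.77398681640625], [303.1287841796875, 201.52330017089844], [345.29315185546875, 203.08493041992188], [343.0616455078125, 263.33563232421875]]
[ 0.3825 -0.3615  0.032 ]
[ 0.387  -0.2743  0.032 ]
[ 0.4419 -0.2764  0.032 ]
[ 0.4411 -0.3639  0.032 ]
[[0.3894, -0.2723, 0.032], [0.4427, -0.2735, 0.032], [0.4383, -0.3665, 0.032], [0.3827, -0.3619, 0.032]] [ 0.41327477 -0.31854017  0.032     ]
(array([ 0.38804133, -0.28432333, -0.00367704]), np.float64(0.0017373031189013342)) (array([ 0.44969721, -0.29264246, -0.03056066]), np.float64(0.0010944682653746204))
```

```bash
python3 -m creep '[0.094,0.003,-0.04,0,-1.8, 0.094,0.003,-0.068,-0.02,-1.8, 0.094,0.003,-0.068,-0.06,-1.8, 0.094,0.003,-0.068,-0.1,-1.8, 0.094,0.003,-0.068,-0.13,-1.8]'|egrep 'pos|ft'; python3 -m creep '[0.094,0,0,-0.03,0, 0.094,0,0,-0.05,0, 0.094,0,0,-0.06,0, 0.094,0,0,-0.062,0, 0.094,0,0,-0.062,0]';python3 -m creep '[0.05,0,0,0,0, 0.05,0,0,0,0, 0.05,0,0,0,0, 0.05,0,0,0,0, 0.05,0,0,0,0]'
```

```text
position: [0.4123, -0.3161, 0.0669]
ft_force: [-0.0, 0.9, 0.6]
time_s: 9.25
position: [0.4132, -0.3174, 0.0079]
tool_rot: [[0.027, 1.0, 0.0], [1.0, -0.027, -0.0], [-0.0, 0.0, -1.0]]
ft_force: [-0.1, -0.7, 1.5]
gripper_width: 0.0939
gripper_force: 0.0
time_s: 9.75
position: [0.413, -0.3175, 0.0076]
tool_rot: [[0.027, 1.0, 0.0], [1.0, -0.027, -0.0], [-0.0, 0.0, -1.0]]
ft_force: [-0.7, -0.1, 0.0]
gripper_width: 0.0575
gripper_force: 0.0
```

```bash
python3 -m creep '[0.05,0,0,0,0, 0.05,0,0,0,0, 0.05,0,0,0.005,0, 0.05,0,0,0.03,0, 0.05,0,0,0.06,0]'; python3 -m creep '[0.05,0,0,0.05,0, 0.05,0,0,0.09,0, 0.05,0,0,0.12,0, 0.05,0.01,0.03,0.12,0, 0.05,0.02,0.07,0.12,0]'|egrep 'pos|wid|ft';python3 -m creep '[0.05,0.01,0.045,0,0, 0.05,0.02,0.09,0,0.8, 0.05,0.03,0.135,0,1.6, 0.05,0.04,0.18,0,1.6, 0.05,0.05,0.225,0,1.6]'|egrep 'pos|wid'; python3 -m creep '[0.05,0.01,0.045,0,0, 0.05,0.014,0.09,0,0, 0.05,0.014,0.12,0,0, 0.05,0.014,0.132,0,0, 0.05,0.014,0.132,-0.02,0]'
python3 - <<'E'
from h import *
import pickle
d=cam('wrist');cv2.imwrite('pics/w5.png',d['color'][:,:,::-1]);pickle.dump(d,open('w5.pkl','wb'))
E
```

```text
time_s: 10.25
position: [0.412, -0.3173, 0.0677]
tool_rot: [[0.028, 1.0, -0.002], [1.0, -0.028, 0.001], [0.001, -0.002, -1.0]]
ft_force: [-0.1, -0.3, -0.3]
gripper_width: 0.0558
gripper_force: 29.9
position: [0.4329, -0.2481, 0.1885]
ft_force: [1.7, 0.7, -2.4]
gripper_width: 0.0556
position: [0.4828, -0.0206, 0.1878]
gripper_width: 0.0558
time_s: 11.75
position: [0.4978, 0.1113, 0.1688]
tool_rot: [[-0.003, 1.0, 0.003], [1.0, 0.003, 0.001], [0.001, 0.003, -1.0]]
ft_force: [0.4, -0.3, -2.1]
gripper_width: 0.056
gripper_force: 29.9
```

View pics/w5.png

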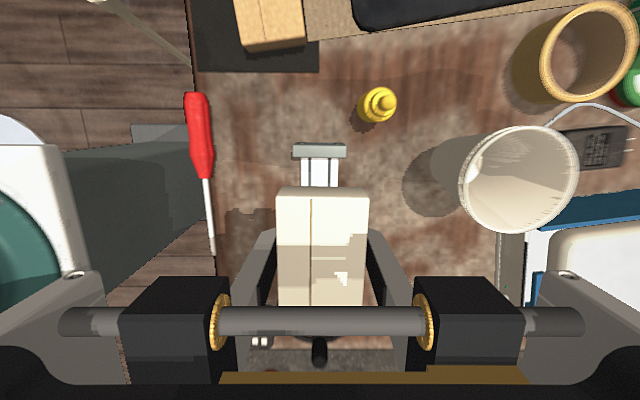

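Carton held squarely between the fingers, its front edge at rows ~187–196, cols 276–370; the fence front edge is at row ~157. Compute where the carton sits in the hand.

Run:
```python
from h import *
import pickle
w=pickle.load(open('w5.pkl','rb'))
g=cv2.cvtColor(w['color'],cv2.COLOR_RGB2GRAY)
print(g[140:206,312:330].mean(1).astype(int).tolist())
print(g[140:166,297:300].mean(1).astype(int).tolist(), g[198,265:380].tolist())
tz=.1688-.0076+.003
for r in (184,186,188,190,192,194,196,198):print(r,np.round(atz(w,(323,r),tz),4)[1],np.round(atz(w,(323,r),tz+.029),4)[1])
print('proj fence face',proj(w,[[.496,.1535,.044],[.496,.1675,.044]]).round(1).tolist(), 'pred carton top/bot edge',proj(w,[[.496,.1113-.0025+.0425,tz+.029],[.496,.1113-.0025+.0425,tz]]).round(1).tolist())
```

```text
[132, 133, 117, 85, 85, 136, 192, 201, 194, 192, 190, 188, 187, 185, 183, 184, 172, 135, 191, 203, 240, 238, 237, 236, 236, 235, 235, 235, 235, 235, 235, 235, 234, 234, 234, 234, 234, 234, 233, 233, 233, 233, 233, 235, 237, 237, 167, 107, 126, 136, 143, 150, 157, 164, 169, 173, 205, 250, 253, 250, 250, 250, 250, 250, 250, 250]
[129, 125, 78, 71, 88, 164, 185, 185, 184, 181, 181, 180, 180, 178, 178, 178, 157, 86, 76, 82, 89, 127, 127, 120, 123, 125] [109, 107, 107, 105, 104, 106, 104, 106, 105, 99, 170, 252, 254, 251, 251, 251, 251, 250, 251, 252, 252, 251, 251, 251, 252, 252, 252, 252, 251, 252, 252, 252, 252, 252, 252, 252, 252, 252, 252, 252, 252, 252, 252, 253, 254, 254, 254, 254, 254, 253, 252, 252, 253, 253, 252, 253, 253, 253, 253, 253, 253, 253, 253, 253, 254, 253, 254, 253, 253, 254, 254, 254, 254, 254, 254, 254, 254, 254, 254, 254, 255, 254, 254, 255, 255, 255, 255, 255, 255, 255, 255, 255, 255, 255, 255, 255, 255, 255, 254, 254, 254, 254, 254, 239, 159, 136, 141, 142, 139, 138, 136, 139, 140, 139, 141]
184 0.1501 0.1567
186 0.1487 0.1555
188 0.1473 0.1543
190 0.1459 0.1532
192 0.1445 0.152
194 0.1431 0.1508
196 0.1417 0.1496
198 0.1403 0.1484
proj fence face [[318.9, 156.4], [318.9, 143.3]] pred carton top/bot edge [[317.7, 193.1], [318.1, 182.2]]
```

```bash
python3 -m creep '[0.05,-0.002,0,-0.03,0, 0.05,-0.002,0,-0.06,0, 0.05,-0.002,0,-0.09,0, 0.05,-0.002,0,-0.11,0, 0.05,-0.002,0,-0.12,0]'|egrep 'pos|ft'; python3 -m creep '[0.05,0,0,-0.01,0, 0.05,0,0,-0.016,0, 0.05,0,0,-0.021,0, 0.05,0,0,-0.024,0, 0.05,0,0,-0.024,0]'|egrep 'pos|ft'; python3 -m creep '[0.05,0,0,-0.002,0, 0.05,0,0,-0.003,0,0.05,0,0,-0.003,0]'
```

```text
position: [0.4942, 0.1082, 0.0463]
ft_force: [0.9, 1.1, -0.2]
position: [0.4949, 0.1095, 0.0235]
ft_force: [0.7, 0.6, -0.7]
time_s: 13.1
position: [0.4949, 0.1095, 0.0205]
tool_rot: [[-0.001, 1.0, -0.0], [1.0, 0.001, 0.0], [0.0, -0.0, -1.0]]
ft_force: [-0.4, -0.4, -0.3]
gripper_width: 0.0559
gripper_force: 29.9
```

```bash
for i in 1 ; do python3 -m creep '[0.05,0,0,-0.001,0, 0.05,0,0,-0.001,0]'|egrep 'pos|ft';python3 -m creep '[0.05,0,0,-0.001,0, 0.05,0,0,-0.001,0]'|egrep 'pos|ft'; done
```

```text
position: [0.4949, 0.1095, 0.0194]
ft_force: [-0.0, -0.2, -1.7]
position: [0.495, 0.1095, 0.0185]
ft_force: [-1.3, -0.8, 3.7]
```

```bash
python3 -m creep '[0.05,0,0,0.001,0, 0.075,0,0,0.001,0, 0.075,0,0,0.001,0, 0.075,0,0,0.001,0, 0.075,0,0,0.02,0]'|egrep 'pos|ft|wid'; python3 -m creep '[0.075,0,0,0.04,0, 0.075,0,0,0.08,0, 0.075,0,-0.03,0.12,0, 0.075,0,-0.07,0.13,0, 0.075,0,-0.11,0.13,0]'|egrep 'pos|ft|wid'; python3 -m creep '[0.075,0,-0.04,0,0, 0.075,0.002,-0.07,0,0, 0.075,0.002,-0.078,0,0, 0.075,0.002,-0.078,0,0, 0.075,0.002,-0.078,0,0]'|egrep 'pos|ft|wid'
cat > look.py <<'E'
from h import *
import pickle,sys
s=state();print(s['position']);d=cam('wrist');cv2.imwrite(f'pics/{sys.argv[1]}.png',d['color'][:,:,::-1]);pickle.dump(d,open(sys.argv[1]+'.pkl','wb'))
g=cv2.cvtColor(d['color'],cv2.COLOR_RGB2GRAY)
# gray profile along the clamp's axis, top plane z=.043
def prof(x,z,ys):
    q=proj(d,[[x,y,z] for y in ys]).astype('float32');v=cv2.remap(g,q[:,:1],q[:,1:],cv2.INTER_LINEAR)[:,0]
    print(x,[f'{y*1e3:.0f}:{a}' for y,a in zip(ys,v)])
for x in(.485,.503):prof(x,.043,np.arange(.035,.175,.002))
q=[];xs=np.arange(.45,.54,.002)
p=proj(d,[[x,.125,.043] for x in xs]).astype('float32');print([f'{x*1e3:.0f}:{a}' for x,a in zip(xs,cv2.remap(g,p[:,:1],p[:,1:],1)[:,0])])
E
python3 look.py w6
```

```text
position: [0.4938, 0.1091, 0.0372]
ft_force: [-0.4, 0.3, 0.3]
gripper_width: 0.0746
position: [0.4957, -0.0013, 0.1704]
ft_force: [0.9, -0.1, 0.5]
gripper_width: 0.0751
position: [0.4969, -0.0774, 0.1683]
ft_force: [0.3, -0.3, -0.4]
gripper_width: 0.0747
[ 0.49691283 -0.07741036  0.168263  ]
0.485 ['35:216', '37:220', '39:219', '41:226', '43:154', '45:35', '47:47', '49:49', '51:48', '53:49', '55:65', '57:74', '59:99', '61:97', '63:242', '65:251', '67:250', '69:249', '71:249', '73:250', '75:249', '77:248', '79:248', '81:248', '83:248', '85:248', '87:248', '89:248', '91:248', '93:248', '95:248', '97:249', '99:248', '101:248', '103:248', '105:248', '107:248', '109:247', '111:186', '113:0', '115:0', '117:0', '119:0', '121:0', '123:0', '125:0', '127:0', '129:0', '131:0', '133:0', '135:0', '137:0', '139:0', '141:0', '143:0', '145:0', '147:0', '149:0', '151:0', '153:0', '155:0', '157:0', '159:0', '161:0', '163:0', '165:0', '167:0', '169:0', '171:0', '173:0']
0.503 ['35:188', '37:187', '39:187', '41:210', '43:59', '45:8', '47:46', '49:48', '51:44', '53:103', '55:210', '57:159', '59:99', '61:
[... 255 characters left out ...]
:194', '113:0', '115:0', '117:0', '119:0', '121:0', '123:0', '125:0', '127:0', '129:0', '131:0', '133:0', '135:0', '137:0', '139:0', '141:0', '143:0', '145:0', '147:0', '149:0', '151:0', '153:0', '155:0', '157:0', '159:0', '161:0', '163:0', '165:0', '167:0', '169:0', '171:0', '173:0']
['450:0', '452:0', '454:0', '456:0', '458:0', '460:0', '462:0', '464:0', '466:0', '468:0', '470:0', '472:0', '474:0', '476:0', '478:0', '480:0', '482:0', '484:0', '486:0', '488:0', '490:0', '492:0', '494:0', '496:0', '498:0', '500:0', '502:0', '504:0', '506:0', '508:0', '510:0', '512:0', '514:0', '516:0', '518:0', '520:0', '522:0', '524:0', '526:0', '528:0', '530:0', '532:0', '534:0', '536:0', '538:0', '540:0']
```

```bash
python3 -m creep '[0.075,0,-0.001,-0.03,0, 0.075,0,-0.001,-0.06,0, 0.075,0,-0.001,-0.085,0, 0.075,0,-0.001,-0.1,0, 0.075,0,-0.001,-0.104,0]'|egrep 'pos|ft'; python3 -m creep '[0.04,0,0,0,0, 0.01,0,0,0,0, 0.01,0,0,0,0, 0.01,0,0,0,0, 0.01,0,0,0,0]'; python3 -m creep '[0.01,0,0,0,0, 0.01,0,0,0,0, 0.01,0,0,0,0, 0.01,0,0,0,0]'
```

```text
position: [0.4963, -0.0787, 0.0633]
ft_force: [0.7, 1.0, 1.0]
time_s: 16.05
position: [0.4971, -0.0794, 0.0648]
tool_rot: [[-0.001, 1.0, 0.001], [1.0, 0.001, 0.0], [0.0, 0.001, -1.0]]
ft_force: [1.3, 0.1, 0.2]
gripper_width: 0.0384
gripper_force: 0.0
time_s: 16.45
position: [0.4969, -0.0795, 0.0645]
tool_rot: [[-0.001, 1.0, -0.0], [1.0, 0.001, 0.0], [0.0, -0.0, -1.0]]
ft_force: [-1.2, 0.9, 1.9]
gripper_width: 0.0191
gripper_force: 30.0
```

```bash
python3 -m creep '[0.01,-0.0047,0.0002,0,0, 0.01,-0.0094,0.0006,0,0, 0.01,-0.0133,0.0015,0,0, 0.01,-0.017,0.0027,0,0, 0.01,-0.017,0.0027,0,0]'|egrep 'pos|for|wid'
```

```text
position: [0.479, -0.0768, 0.0644]
ft_force: [-4.4, -2.7, 4.3]
gripper_width: 0.0193
gripper_force: 30.0
```

```bash
python3 -m creep '[0.01,-0.0071,0.0033,0,0, 0.01,-0.0135,0.0078,0,0, 0.01,-0.019,0.0133,0,0, 0.01,-0.0235,0.0198,0,0, 0.01,-0.0269,0.0269,0,0]'|egrep 'pos|ft|wid'; python3 -m creep '[0.01,-0.002,0.0075,0,0, 0.01,-0.0027,0.0154,0,0, 0.01,-0.002,0.0232,0,0, 0.01,0,0.0307,0,0, 0.01,0,0.0307,0,0]'|egrep 'pos|ft|wid'; python3 look.py w7 | cut -c1-420
```

```text
position: [0.4521, -0.05, 0.0644]
ft_force: [0.7, -4.0, 3.4]
gripper_width: 0.0194
position: [0.4527, -0.0178, 0.0644]
ft_force: [-1.6, 3.1, 4.8]
gripper_width: 0.0189
[ 0.45270777 -0.01777811  0.0644003 ]
0.485 ['35:173', '37:176', '39:179', '41:178', '43:180', '45:182', '47:166', '49:55', '51:255', '53:255', '55:221', '57:205', '59:180', '61:40', '63:45', '65:48', '67:37', '69:247', '71:246', '73:247', '75:247', '77:247', '79:245', '81:245', '83:246', '85:247', '87:246', '89:245', '91:246', '93:246', '95:246', '97:246', '99:245', '101:245', '103:245', '105:245', '107:245', '109:246', '111:245', '113:245', '115:246', 
0.503 ['35:178', '37:183', '39:183', '41:183', '43:185', '45:185', '47:166', '49:186', '51:197', '53:193', '55:195', '57:201', '59:96', '61:45', '63:45', '65:47', '67:55', '69:247', '71:245', '73:245', '75:245', '77:245', '79:245', '81:245', '83:244', '85:245', '87:245', '89:245', '91:245', '93:245', '95:245', '97:245', '99:245', '101:245', '103:245', '105:246', '107:245', '109:245', '111:245', '113:245', '115:245', 
['450:122', '452:119', '454:115', '456:112', '458:113', '460:108', '462:78', '464:77', '466:98', '468:248', '470:244', '472:244', '474:244', '476:244', '478:244', '480:244', '482:245', '484:245', '486:248', '488:197', '490:245', '492:244', '494:245', '496:245', '498:245', '500:245', '502:245', '504:245', '506:245', '508:245', '510:245', '512:244', '514:245', '516:245', '518:246', '520:251', '522:128', '524:133', '526
```

```bash
cat > prof.py <<'E'
from h import *
import pickle,sys
for n in sys.argv[1:]:
    d=pickle.load(open(n+'.pkl','rb'));g=cv2.cvtColor(d['color'],cv2.COLOR_RGB2GRAY)
    for x in (.483,.491,.501,.509):
        for a,b in((.022,.072),(.14,.172)):
            ys=np.arange(a,b,.001);q=proj(d,[[x,y,.043] for y in ys]).astype('float32')
            v=cv2.remap(g,q[:,:1],q[:,1:],cv2.INTER_LINEAR)[:,0].astype(int);
            e=[i for i in range(1,len(v)-1) if abs(v[i+1]-v[i-1])>35];print(n,x,[f'{ys[i]*1e3:.0f}:{v[i+1]-v[i-1]:+d}' for i in e])
E
python3 prof.py w6 w7
```

```text
w6 0.483 ['30:+50', '42:-62', '43:-76', '44:-108', '45:-83', '53:+101', '54:+85', '57:-65', '58:-37', '61:+51', '62:+145', '63:+98']
w6 0.483 []
w6 0.491 ['28:-39', '29:+47', '30:+97', '36:-40', '42:-152', '43:-169', '44:-58', '46:+37', '52:+54', '53:+162', '54:+113', '56:-39', '57:-121', '58:-81', '61:+66', '62:+146', '63:+87']
w6 0.491 []
w6 0.501 ['29:+38', '30:+82', '36:-44', '42:-152', '43:-168', '44:-52', '46:+36', '52:+61', '53:+158', '54:+108', '56:-50', '57:-123', '58:-64', '61:+86', '62:+139', '63:+66']
w6 0.501 []
w6 0.509 ['28:-54', '30:+52', '42:-66', '43:-77', '44:-90', '45:-48', '52:+60', '53:+144', '54:+92', '56:-60', '57:-86', '58:-36', '61:+109', '62:+136', '63:+43']
w6 0.509 []
w7 0.483 ['25:-76', '26:-114', '28:+43', '47:-81', '49:+91', '57:-62', '58:-93', '59:-89', '60:-64', '67:+160', '68:+209', '69:+43']
w7 0.483 []
w7 0.491 ['25:-111', '26:-86', '27:+57', '28:+51', '47:-83', '48:-109', '49:+145', '50:+199', '55:-51', '58:-40', '59:-159', '60:-121', '67:+177', '68:+201']
w7 0.491 []
w7 0.501 ['27:+106', '28:+46', '47:-82', '48:-71', '59:-50', '67:+186', '68:+195']
w7 0.501 []
w7 0.509 ['25:-64', '26:-86', '28:+49', '47:-89', '48:-66', '49:+140', '50:+118', '58:-72', '59:-208', '60:-131', '67:+206', '68:+180']
w7 0.509 []
```

```bash
python3 -m creep '[0.01,0.0034,0.0072,0,0, 0.01,0.0079,0.0136,0,0, 0.01,0.0105,0.0165,0,0, 0.01,0.0105,0.0165,0,0]'|egrep 'pos|ft|wid'; python3 look.py w8 | head -1
python3 - <<'E'
from h import *
import pickle
from prof import *
for n in('w7','w8'):
    d=pickle.load(open(n+'.pkl','rb'));g=cv2.cvtColor(d['color'],cv2.COLOR_RGB2GRAY)
    ys=np.arange(.13,.176,.002);q=proj(d,[[.49,y,.043] for y in ys]);print(n,q[0],q[-1],cv2.remap(g,q[:,:1].astype('float32'),q[:,1:].astype('float32'),1)[:,0].tolist())
E
python3 prof.py w8
```

```text
position: [0.4636, -0.0018, 0.0644]
ft_force: [0.3, 2.3, 3.6]
gripper_width: 0.0192
[ 0.46355042 -0.00184522  0.06444338]
w7 [381.25911833   6.76832093] [386.28937859 -82.21329174] [245, 245, 61, 0, 0, 0, 0, 0, 0, 0, 0, 0, 0, 0, 0, 0, 0, 0, 0, 0, 0, 0, 0]
w8 [362.48590335  35.70101215] [365.84673691 -48.41104902] [241, 241, 240, 239, 240, 239, 240, 240, 239, 238, 15, 0, 0, 0, 0, 0, 0, 0, 0, 0, 0, 0, 0]
w8 0.483 ['30:-114', '31:-106', '51:-69', '52:-89', '53:+104', '54:+142', '59:-152', '60:-148', '67:+84', '68:+210', '69:+113']
w8 0.483 ['149:-231', '150:-238']
w8 0.491 ['30:-88', '32:+42', '51:-66', '52:-81', '53:-39', '54:+125', '55:+192', '57:-71', '59:-93', '60:-168', '61:-48', '67:+112', '68:+212', '69:+86']
w8 0.491 ['149:-223', '150:-238']
w8 0.501 ['31:+86', '32:+42', '51:-71', '52:-76', '67:+109', '68:+219', '69:+88']
w8 0.501 ['149:-223', '150:-237']
w8 0.509 ['29:-40', '30:-124', '31:-44', '32:+38', '51:-75', '52:-76', '53:-37', '54:+142', '55:+192', '59:-140', '60:-222', '61:-67', '67:+143', '68:+228', '69:+59']
w8 0.509 ['149:-223', '150:-237']
```

```bash
python3 -m creep '[0.01,0.0017,0.0016,0,0, 0.01,0.0017,0.0016,0,0]'|egrep 'pos|ft'; python3 -m creep '[0.06,0,0,0,0, 0.06,0,0,0,0, 0.06,0,0,0,0, 0.06,0,0,0,0, 0.06,0,0,0.02,0]'|egrep 'pos|ft|wid'; python3 -m creep '[0.06,0,0,0.04,0, 0.06,0,0,0.08,0, 0.06,0,0,0.12,0, 0.06,0,0,0.16,0, 0.06,0,0,0.2,0]'|egrep 'pos|ft|wid';python3 -m creep '[0.06,0.01,0.02,0,0, 0.06,0.01,0.02,0,0, 0.06,0.01,0.02,0,0]'|egrep 'pos|ft|wid'; python3 look.py w9 | head -1;python3 prof.py w9
python3 - <<'E'
from h import *
t=cam('top');cv2.imwrite('pics/top2.png',t['color'][:,:,::-1]);o=cv2.imread('pics/top.png')
d=cv2.absdiff(o,t['color'][:,:,::-1]).max(2)[:,230:];n,l,st,ce=cv2.connectedComponentsWithStats((d>60).astype('uint8'))
print([(s[0]+230,*s[1:]) for s in st[1:].tolist() if s[4]>12])
E
```

```text
position: [0.4648, -0.0008, 0.0644]
ft_force: [-2.2, 1.0, 6.4]
position: [0.464, -0.0013, 0.0832]
ft_force: [-0.2, 0.9, 1.0]
gripper_width: 0.0555
position: [0.4648, -0.0013, 0.2861]
ft_force: [0.4, 0.6, -0.1]
gripper_width: 0.0602
position: [0.4749, 0.0191, 0.2837]
ft_force: [-0.7, -0.8, -0.7]
gripper_width: 0.06
[0.4748956  0.01913633 0.28374411]
w9 0.483 ['28:-43', '30:+60', '31:+103', '32:+60', '50:-58', '51:-88', '53:+65', '54:+97', '55:+37', '57:-36', '58:-113', '59:-125', '60:-77', '66:+73', '67:+173', '68:+136', '69:+52']
w9 0.483 ['150:-55', '151:-117', '152:-67', '153:+45', '154:+58', '164:-52', '165:-73']
w9 0.491 ['28:-37', '29:-58', '31:+47', '50:-51', '51:-98', '52:-77', '53:+42', '54:+137', '55:+117', '56:+37', '57:-54', '58:-86', '59:-115', '60:-99', '61:-45', '66:+69', '67:+178', '68:+138', '69:+49']
w9 0.491 ['150:-57', '151:-114', '152:-66', '153:+43', '154:+59', '164:-51', '165:-84', '166:-44']
w9 0.501 ['29:-64', '30:-58', '50:-56', '51:-103', '52:-74', '54:+117', '55:+101', '56:+42', '58:-80', '59:-113', '60:-91', '61:-41', '66:+82', '67:+197', '68:+130']
w9 0.501 ['150:-56', '151:-113', '152:-62', '153:+45', '154:+60', '164:-57', '165:-80', '166:-36']
w9 0.509 ['29:-53', '30:-60', '50:-63', '51:-98', '53:+72', '54:+111', '55:+55', '57:-45', '58:-104', '59:-113', '60:-71', '66:+84', '67:+213', '68:+129']
w9 0.509 ['150:-57', '151:-112', '152:-56', '153:+47', '154:+68', '164:-53', '165:-84', '166:-50']
[(264, 104, 102, 180, 6940), (305, 130, 24, 16, 197), (272, 149, 4, 18, 39), (314, 149, 16, 16, 114), (276, 159, 5, 5, 20), (351, 186, 7, 17, 45), (334, 210, 19, 13, 124), (352, 239, 5, 4, 19), (396, 239, 7, 10, 22), (402, 239, 6, 5, 22), (432, 238, 34, 26, 732), (351, 244, 6, 4, 21), (350, 249, 6, 10, 44), (260, 283, 96, 45, 1220), (279, 316, 52, 11, 87), (244, 329, 110, 71, 1970), (271, 372, 71, 28, 1227)]
```

```bash
python3 -c "
from cell import *
print(state()['time_s'],job_done())"
```

```text
the job is handed in; nothing more can be done
20.05 None
```

I handed the job in at 20 s: the white carton is clamped lengthwise against the fence with the pad pressed in about 7.5–8 mm of its 16 mm (worked out from images and wheel turn), and the dropper bottle stands upright on the grey mat.

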